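Set up a bearing for driving into its housing

TASK

Get the bearing ready to be driven into its housing on the round steel bench block: stand the flanged housing in the middle of the block, lay the bearing level in the mouth of the housing, then put the driver disc that matches the width of the bearing on top of it with its pilot in the bearing's bore, and finally stand the aluminium driving sleeve over the disc's boss. Build it up in that order, everything fully seated and upright, and leave the other two driver discs in the green case.

Things in the scene. Friction and masses are not known exactly. Their poses are not given: they have to be found in the camera images.
- block_top (a point): round bright steel bench block on a thin rubber foot, 100 mm across and 35 mm high, fixed to the bench, a few small dark drift holes in its flat top. The point is the middle of its top face; z up.
- housing_mid (a point): grey cast bearing housing, about 0.6 kg, 36 mm high: bottom flange 84 mm across, 8 mm thick, four bolt holes; on it a barrel 56 mm across. The barrel's top has a mouth 5 mm deep, 50 mm wide at the rim, tapering to 44 mm at a flat floor on which the bearing rests (the bore below is too tight for it until driven). The point is on the axis 18 mm above the underside; z up.
- bearing_mid (a point): steel ball bearing lying flat: 40 mm across, bore 17 mm, 12 mm thick, dark seal between bright rings. The point is its centre, 6 mm above its underside; z along the axis.
- disc_28_mid (a point): off-white plastic driver disc, the smallest of three: flange 28 mm across, 12 mm thick; on top a boss 24 mm across, 12 mm tall (last 3 mm tapered); underneath a pilot 12 mm across, 5 mm long. Its flange lies on the grey insert of the open green case, 30 mm above the bench, the pilot hanging in a pocket. The point is on the axis at the flange's top face (half-way up flange and boss), 42 mm above the bench at the start; z up.
- disc_39_mid (a point): off-white plastic driver disc, the middle one of three, about as wide as the bearing: flange 39 mm across, 12 mm thick; on top a boss 24 mm across, 12 mm tall (last 3 mm tapered); underneath a pilot 12 mm across, 5 mm long. Its flange lies on the grey insert of the open green case, 30 mm above the bench, the pilot hanging in a pocket. The point is on the axis at the flange's top face (half-way up flange and boss), 42 mm above the bench at the start; z up.
- disc_52_mid (a point): off-white plastic driver disc, the largest of three: flange 52 mm across, 12 mm thick; on top a boss 24 mm across, 12 mm tall (last 3 mm tapered); underneath a pilot 12 mm across, 5 mm long. Its flange lies on the grey insert of the open green case, 30 mm above the bench, the pilot hanging in a pocket. The point is on the axis at the flange's top face (half-way up flange and boss), 42 mm above the bench at the start; z up.
- case: open green plastic kit case, fixed: a tray 150 x 310 mm with walls 40 mm high and a flat grey insert 30 mm above the bench, three pockets 88 mm apart in a row along the middle holding the driver discs in any order; its lid is folded back flat on the far side (+x), 26 mm high. Origin at the middle of the tray's underside, x across towards the lid, y along the row, z up.
- sleeve_mid (a point): aluminium driving sleeve standing upright: 34 mm across, 85 mm tall, the lower end bored 28 mm wide and 20 mm deep to go over a disc's boss, the upper end closed. The right end is already down. The point is on the axis half-way up, 42.5 mm above its lower end; z up along the axis.
Not all that is in view belongs to the job. Several things look just like the part that bears sleeve_mid: the one meant starts farthest to the robot's right. What is shaped like the part that bears housing_mid but brown is not meant.

How it is judged (in metres and radians):
On the way, in this order (a step that is already met when the one before it is completed fails the run):
1. the housing stands in the middle of the bench block (horizontal distance between housing_mid and block_top below 0.012 m and z of housing_mid in the frame of block_top between 0.015 and 0.021 m and angle between housing_mid's own z axis and vertical below 0.06 rad), for 0.2 s.
2. the bearing lies level in the mouth of the housing (all of step 1 and horizontal distance between bearing_mid and housing_mid below 0.0035 m and z of bearing_mid in the frame of housing_mid between 0.0155 and 0.0215 m and angle between the z axis of bearing_mid and the z axis of housing_mid, either way round below 0.08 rad), for 0.2 s.
3. the matching driver disc sits on the bearing, its pilot in the bore (all of step 2 and horizontal distance between disc_39_mid and bearing_mid below 0.0045 m and z of disc_39_mid in the frame of bearing_mid between 0.0145 and 0.0205 m and angle between the z axis of disc_39_mid and the z axis of bearing_mid, either way round below 0.08 rad), for 0.2 s.
4. the driving sleeve stands over the boss of the disc (all of step 3 and horizontal distance between sleeve_mid and disc_39_mid below 0.0045 m and z of sleeve_mid in the frame of disc_39_mid between 0.039 and 0.0455 m and angle between sleeve_mid's own z axis and vertical below 0.08 rad), for 0.2 s.
At the end, for the whole second after the job is handed in: Housing flat on the block, within 12 mm of its middle; bearing on the floor of the housing's mouth (3.5 mm); 39 mm disc flat on the bearing, pilot in its bore (4.5 mm); sleeve upright on the disc's flange, over the boss (4.5 mm); all released and at rest (all of step 4 and linear speed of each of housing, bearing, disc_39, sleeve below 0.02 m/s); the robot touches nothing.
It fails at once if one of the other two driver discs is taken out of its pocket or shifted by more than 30 mm (distance of any of disc_28_mid, disc_52_mid from where it was at the start of the episode above 0.03 m).
It also fails if it takes over 104 s, if anything falls off the work surface, if the arm or the gripper's body presses on something with over 40 N, if the wrist force passes 120 N, or if a joint passes its speed limit or range.

ROBOT

A 6-joint arm with a two-finger parallel gripper is mounted at the origin on the work surface. World frame = base frame: x ahead of the robot, y to its left, z up, the work surface at z = 0. Lengths are in mm, angles in rad, forces in N, time in s.
With the tool pointing down it reaches from about 250 to 850 mm from the base axis. Payload 12.5 kg.
Tool frame: the origin (TCP) lies midway between the tips of the shut fingers; the grasp point (between the pads) lies 19 mm behind it; z points along the fingers, y is the direction in which the jaws open and shut (so a half turn about z gives the same grasp; the last joint's range is limited). The gripper opens to 93 mm and grips with 3 to 60 N. Pads are 15 mm wide; open, the fingers measure 128 mm over their backs; the gripper's body (75 mm by 188 mm) begins 65 mm behind the grasp point.
Start: joints at [1.191, 0.351, 1.652, -0, 1.139, -0.085], TCP at [159.77, 526.268, 218.633] pointing down, gripper open.
Joint ranges: [-2.75, 2.75], [-0.79, 2.1], [0.01, 2.65], [-1.57, 4.71], [0.07, 3.14], [-2.87, 2.87]. Speed limits (rad/s): [2.22, 2.22, 2.79, 3.14, 3.14, 3.14].

INTERFACE

Orientations are given as a unit quaternion [x, y, z, w].
In Python, from workcell import robot, vision, hand_in, spotter gives the robot as it stands.
- The arm moves only by the shell command python3 -m crank 'ROWS' [OPENING]. ROWS is JSON, a list that holds one entry, the list of rows, each a list of 6 numbers: the shift along the tool's x, y, z in mm, then the turn, a rotation vector about the tool's x, y, z in units of 6 degrees (1.0 is 6 degrees). In form: [[[x, y, z, wx, wy, wz], ...]]. A call has exactly 8 rows; each row is the pose to reach, as a shift and turn from the pose measured when the call began, along the tool's axes at that moment; what a row does not reach only later rows make up. A row lasts 1/10 s, in which the tool goes at most 50 mm and 8.59 degrees, less where a joint would pass 70% of its speed; a pose out of reach is approached as far as the arm can. A call with a gripper value outside its range is refused whole. OPENING is the finger opening in mm, from 0 to 93, set as the call begins (- or left out, the last holds). The fingers move at their own pace and stop on an object; the grip force is fixed at half the most. Time passes only in rows, so rows that repeat a pose let the fingers close, or fill a call up. It gives the time, the measured TCP pose, the force and the opening at its end, in the units of the state.
- robot.observe(): the state, without advancing time (a new reading comes with each control period).
- vision.read_camera(name): name is "scene" or "top" or "wrist"; returns a dict with "image" (384x512x3 uint8, blue, green, red), "z_map" (384x512 float32, mm along the optical axis (not along the pixel's ray), 0 where there is no reading), "fx", "fy", "cx", "cy" (pixels), "R" (3x3) and "t" (3): a world point X has camera coordinates R X + t. Camera axes: x right, y down, z forward; pixel columns grow to the right and rows downward; lengths in mm; the calibration is good to about 2 mm. A picture is of the moment at which its call begins.
- hand_in(): hands the job in, once; it reports no verdict.
Trained networks look in a picture, given as the dict that the camera call returned (one of the last four; its "shot" number tells which), for a name from the list of things; names that differ only in an ending like _2 or _b are one class to them, and where a whole thing is asked for, a point or a joint stands for the part that bears it (a point fixed in the world has none). Each returns a list of dicts, best first, with "conf" (0 to 1); they miss things now and then, are a little off and sometimes report something else, mostly with a low value. They report only what shows in the picture. A call takes as long as a camera call. They do not tell look-alikes from the thing itself.
- spotter.outline_of(picture, query): "mask" (384x512 bool, what is visible of it) and "rect" ([centre column, centre row, width, height] in pixels, round what is visible of it).
- spotter.pinpoint(picture, query): "pixel" ([column, row] in pixels: a listed point, or the origin of a listed thing).
The state is a dict: "t": time; "q": joint angles; "qd": joint speeds; "joint_torque": joint torques, N m; "eef_pos": TCP position; "eef_rot": TCP orientation; "ft_force": force on the tool from outside, world axes, zero at the start; "ft_torque": the same for the moment, N m; "grip_width": opening from 0.0 (shut) to 1.0 (fully open).
Only numpy, scipy, OpenCV 4.12 (cv2) and the standard library are available. Lean on these libraries where they do the work, as an engineer would, in place of code of your own. Each camera call takes 0.05 s, during which the arm holds its last target. There are 200 camera calls.

## Working session

There is one attempt and no reset: what is moved stays moved. The work goes in short steps, Python scripts to look and compute and a shell command to move; the robot and the scene stay as the last step left them, time stands still between calls to the robot, and variables do not carry over. Pictures are saved under pics/ and viewed, about 12 in all and at most 16, crops included, and the job is handed in when it is done.

```bash
ls; mkdir -p pics
cat > h.py <<'E'
import numpy as np, cv2
from workcell import robot, vision, hand_in, spotter
from scipy.spatial.transform import Rotation as Ro
def cloud(p):
    z=p["z_map"].astype(float); v,u=np.mgrid[:384,:512]
    c=np.stack([(u-p["cx"])/p["fx"]*z,(v-p["cy"])/p["fy"]*z,z],-1)
    return (c-np.array(p["t"]))@np.array(p["R"])   # R^T (c-t)
def at_z(p,px,zw):
    d=np.array([(px[0]-p["cx"])/p["fx"],(px[1]-p["cy"])/p["fy"],1])@np.array(p["R"])
    o=-np.array(p["R"]).T@np.array(p["t"]); return o+d*(zw-o[2])/d[2]
def proj(p,X):
    c=np.array(p["R"])@X+np.array(p["t"]); return c[0]/c[2]*p["fx"]+p["cx"],c[1]/c[2]*p["fy"]+p["cy"]
def delta(target,R=None):
    s=robot.observe(); Rt=Ro.from_quat(s["eef_rot"])
    return Rt.inv().apply(np.array(target)-s["eef_pos"])
E
python3 - <<'E'
from h import *
np.set_printoptions(precision=1,suppress=True)
s=robot.observe(); print(s)
Z={'block_top':35,'housing_mid':36,'bearing_mid':12,'disc_28_mid':42,'disc_39_mid':42,'disc_52_mid':42,'case':0,'sleeve_mid':42.5}
for n in ("top","scene"):
    p=vision.read_camera(n); cv2.imwrite(f"pics/{n}0.png",p["image"]); print(n,-np.array(p["R"]).T@p["t"])
    for k in Z:
        print(k,[(np.array(r["pixel"]).round(),round(r["conf"],2),at_z(p,r["pixel"],Z[k] if k not in('housing_mid','bearing_mid') else Z[k]/2)[:2]) for r in spotter.pinpoint(p,k)[:5]])
E
```

```text
pics
{'t': 0.0, 'q': array([ 1.2,  0.4,  1.7, -0. ,  1.1, -0.1]), 'qd': array([ 0.,  0., -0.,  0., -0.,  0.]), 'joint_torque': array([  0. , -49.7, -28.5,   0.1,   0. ,  -0. ]), 'eef_pos': array([159.6, 526. , 218.1]), 'eef_rot': array([ 0.1,  1. , -0. , -0. ]), 'ft_force': array([ 0.1,  0.8, -0.2]), 'ft_torque': array([-0.,  0.,  0.]), 'grip_width': 0.999691711216584}
top [ 316.3   60.4 1295.3]
block_top [(array([287., 213.]), 0.62, array([470.1,   4.3]))]
housing_mid [(array([151., 217.]), 0.96, array([459.5, 420.6])), (array([106., 222.]), 0.72, array([445.7, 559.1])), (array([138., 170.]), 0.59, array([608. , 466.8]))]
bearing_mid [(array([219., 164.]), 0.56, array([627.7, 217.2])), (array([405., 198.]), 0.35, array([ 518.6, -357.6]))]
disc_28_mid [(array([379., 200.]), 0.44, array([ 506.1, -268.8]))]
disc_39_mid [(array([348., 201.]), 0.71, array([ 503.4, -177.2]))]
disc_52_mid [(array([406., 199.]), 0.62, array([ 510.2, -348.1]))]
case [(array([348., 200.]), 0.27, array([ 515.3, -183.8]))]
sleeve_mid [(array([224., 216.]), 0.73, array([458.2, 192.8])), (array([191., 244.]), 0.68, array([377.3, 290.9])), (array([185., 174.]), 0.44, array([587.4, 314.8]))]
scene [ 925.9  793.2 1300.5]
block_top [(array([270., 180.]), 0.69, array([452.2,  12.5]))]
housing_mid [(array([367., 327.]), 0.97, array([446.1, 555.8])), (array([299., 325.]), 0.86, array([606.6, 464.8])), (array([335., 287.]), 0.72, array([460.6, 415.7]))]
bearing_mid [(array([248., 259.]), 0.71, array([639.1, 217.8]))]
disc_28_mid [(array([220., 125.]), 0.53, array([ 497.1, -272.6]))]
disc_39_mid [(array([232., 142.]), 0.48, array([ 495.5, -183.9]))]
disc_52_mid [(array([204., 111.]), 0.44, array([ 520. , -356.6]))]
case [(array([219., 135.]), 0.75, array([ 508.2, -266.6]))]
sleeve_mid [(array([280., 276.]), 0.73, array([590.5, 323.9])), (array([292., 225.]), 0.66, array([475.9, 195. ])), (array([335., 237.]), 0.47, array([382.5, 289.8]))]
```

Run:
```python
import cv2
a=cv2.imread("pics/top0.png");cv2.imwrite("pics/top0b.png",cv2.resize(a[120:290,60:450],None,fx=2.05,fy=2.05,interpolation=cv2.INTER_CUBIC))
```

```text
(no output)
```

View pics/top0b.png

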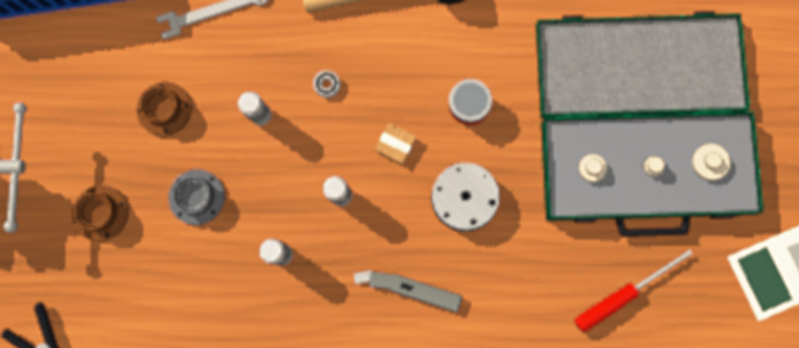

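View pics/scene0.png

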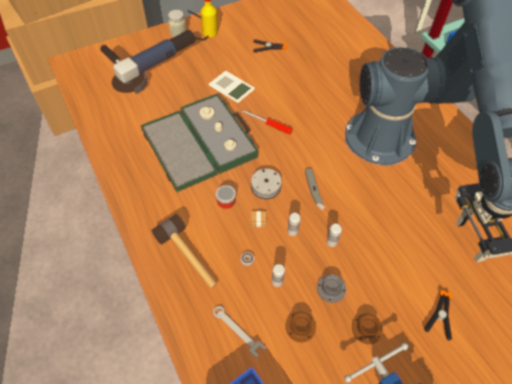

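The pictures agree with the networks. The grey housing is at top px (151,217) and the right-most sleeve at (224,216). The bearing is at (219,164), the block at (287,213), and the discs run from +y as 39, 28, 52. Next I'll refine the positions with depth.

```bash
cat >> h.py <<'E'
def circ(P,c,r,zlo,zhi):
    m=(np.hypot(P[...,0]-c[0],P[...,1]-c[1])<r)&(P[...,2]>zlo)&(P[...,2]<zhi)
    q=P[m][:,:2].astype(np.float32)
    if len(q)<4: return None
    (x,y),R=cv2.minEnclosingCircle(q); return np.array([x,y,R,len(q),*q.mean(0),np.median(P[m][:,2])]).round(1)
E
python3 - <<'E'
from h import *
np.set_printoptions(precision=3,suppress=True)
s=robot.observe(); print(s["eef_rot"]); print(Ro.from_quat(s["eef_rot"]).as_matrix())
A={'block':((465,8),60,25,45),'hous top':((460,418),38,26,45),'hous flange':((460,418),50,4,45),'bearing':((632,217),35,6,20),'d39':((500,-178),30,36,60),'d39boss':((500,-178),30,48,62),'d28':((502,-270),30,36,60),'d52':((514,-350),38,36,60),'sleeve':((464,194),35,75,95)}
for n in("top","scene"):
    p=vision.read_camera(n);P=cloud(p);P[p["z_map"]==0]=-999
    for k,a in A.items(): print(n,k,circ(P,*a))
E
```

```text
[0.147 0.989 0.    0.   ]
[[-0.957  0.291  0.   ]
 [ 0.291  0.957  0.   ]
 [-0.     0.    -1.   ]]
top block [463.6   6.4  49.1 834.  463.    6.6  34.6]
top hous top [465.2 410.3  28.8 156.  465.2 410.2  33.5]
top hous flange [460.1 418.1  49.5 569.  462.5 408.4  16.3]
top bearing [639.2 221.1  31.8 112.  638.7 215.9  11.4]
top d39 [ 500.1 -176.1   23.3  138.   502.4 -177.6   43.6]
top d39boss [ 502.8 -178.8   13.    54.   503.3 -178.6   52.5]
top d28 [ 507.7 -272.7   18.6   76.   505.1 -266.4   51.7]
top d52 [ 517.3 -349.3   34.6  247.   512.  -350.1   42. ]
top sleeve [468.8 192.6  16.9 109.  468.2 192.2  83.9]
scene block [466.1   7.8  51.7 620.  467.2   9.8  34.8]
scene hous top [467.6 410.3  29.1 189.  466.9 410.9  33.3]
scene hous flange [461.4 417.8  48.8 629.  470.6 415.5  17.6]
scene bearing [632.4 222.6  31.2 122.  640.8 217.4  11.5]
scene d39 [ 498.6 -180.2   26.6   93.   506.4 -174.5   44.2]
scene d39boss [ 504.6 -177.3   13.9   37.   505.3 -176.1   52.9]
scene d28 [ 510.9 -264.2   14.3   52.   510.2 -263.5   50.6]
scene d52 [ 510.5 -354.2   32.4  133.   516.  -346.7   43.2]
scene sleeve [470.2 193.6  17.5  97.  472.2 195.3  83.4]
```

```bash
python3 -m crank '[[[-47,-3,5,0,0,-1],[-94,-6,10,0,0,-2],[-141,-9,20,0,0,-2.82],[-188,-12,30,0,0,-2.82],[-235,-15,40,0,0,-2.82],[-282,-18,55,0,0,-2.82],[-327,-22,68,0,0,-2.82],[-327,-22,68,0,0,-2.82]]]' 93
cat > w.py <<'E'
from h import *
import sys
np.set_printoptions(precision=2,suppress=True)
q=sys.argv[1];z=float(sys.argv[2])
p=vision.read_camera("wrist")
if len(sys.argv)>3: cv2.imwrite(f"pics/{sys.argv[3]}.png",p["image"])
s=robot.observe();print(s["eef_pos"],s["eef_rot"],s["ft_force"],s["grip_width"])
for r in spotter.pinpoint(p,q)[:3]: print(q,r["conf"],at_z(p,r["pixel"],z),r["pixel"])
P=cloud(p);P[p["z_map"]==0]=-999
for a in sys.argv[4:]:
    a=eval(a);print(a,circ(P,*a))
E
python3 w.py housing_mid 18 w1 "((466,410),38,30,45)" "((466,410),60,3,12)"
```

```text
t: 1.8
eef_pos: [469.8, 407.4, 148.5]
eef_rot: [0.002, 1.0, -0.001, -0.001]
ft_force: [-0.6, 1.3, -0.4]
grip_width: 1.003
[467.84 408.69 149.41] [ 0.  1. -0. -0.] [-1.12 -0.12  0.25] 0.9985687626163819
housing_mid 0.94 [444.69 555.91  18.  ] [390.9, 155.2]
housing_mid 0.81 [603.16 466.72  18.  ] [296.4, 288.4]
housing_mid 0.74 [465.19 413.99  18.  ] [252.0, 175.0]
((466, 410), 38, 30, 45) [ 467.1  411.2   28.2 1282.   467.3  411.1   34.2]
((466, 410), 60, 3, 12) [ 467.2  410.9   42.1 2014.   456.9  410.7    7.7]
```

View pics/w1.png

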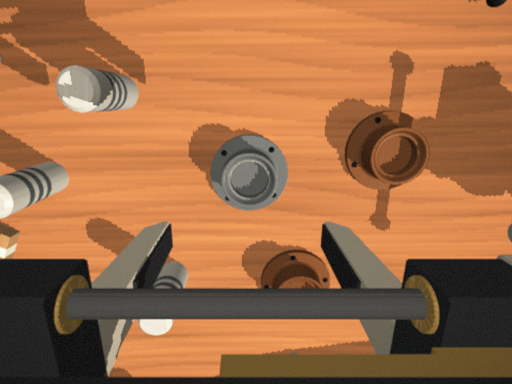

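```bash
python3 -m crank '[[[0.5,2.2,40,0,0,0],[0.5,2.2,80,0,0,0],[0.5,2.2,110,0,0,0],[0.5,2.2,130,0,0,0],[0.5,2.2,138,0,0,0],[0.5,2.2,138,0,0,0],[0.5,2.2,138,0,0,0],[0.5,2.2,138,0,0,0]]]' 93
python3 -m crank '[[[0,0,0,0,0,0],[0,0,0,0,0,0],[0,0,0,0,0,0],[0,0,0,0,0,0],[0,0,0,0,0,0],[0,0,0,0,0,0],[0,0,0,0,0,0],[0,0,0,0,0,0]]]' 40
```

```text
t: 2.7
eef_pos: [466.5, 412.5, 13.6]
eef_rot: [0.0, 1.0, 0.0, 0.0]
ft_force: [0.1, -0.6, -0.4]
grip_width: 1.002
t: 3.5
eef_pos: [466.4, 412.0, 13.5]
eef_rot: [0.0, 1.0, -0.0, 0.0]
ft_force: [-0.6, -5.0, 4.6]
grip_width: 0.598
```

```bash
python3 -m crank '[[[0,0,-40,0,0,0],[0,0,-85,0,0,0],[0,-20,-125,0,0,0],[0,-65,-135,0,0,0],[0,-110,-135,0,0,0],[0,-158,-135,0,0,0],[0,-206,-135,0,0,0],[0,-254,-135,0,0,0]]]' 40
python3 -m crank '[[[0,-40,0,0,0,0],[0,-65,0,0,0,0],[0,-65,0,0,0,0],[0,-65,0,0,0,0],[0,-65,0,0,0,0],[0,-65,0,0,0,0],[0,-65,0,0,0,0],[0,-65,0,0,0,0]]]' 40
python3 w.py block_top 35 w2 "((465,7),60,30,40)" "((467,92),50,140,190)"
```

```text
t: 4.3
eef_pos: [465.4, 156.5, 148.1]
eef_rot: [0.0, 1.0, 0.0, -0.0]
ft_force: [0.9, -0.6, -5.7]
grip_width: 0.597
t: 5.1
eef_pos: [465.4, 91.9, 148.0]
eef_rot: [-0.0, 1.0, 0.0, -0.0]
ft_force: [-0.6, -0.8, -6.5]
grip_width: 0.6
[465.37  91.84 148.03] [-0.  1.  0. -0.] [-0.65 -0.45 -6.1 ] 0.5989971645957737
block_top 0.88 [463.75   7.38  35.  ] [159.9, 182.2]
((465, 7), 60, 30, 40) [ 465.3    7.1   49.1 6665.   461.1    4.1   34.7]
((467, 92), 50, 140, 190) [  462.4    92.9    43.9 14137.    457.4    92.9   156.8]
```

View pics/w2.png

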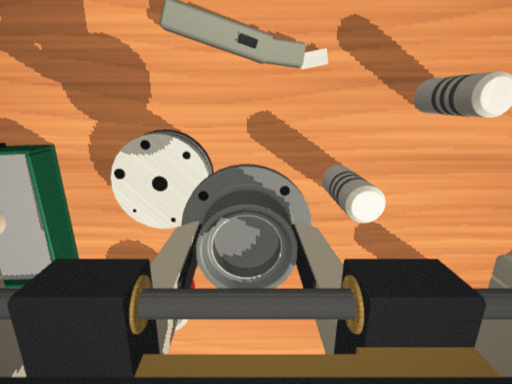

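```bash
python3 -m crank '[[[0.8,-45,0,0,0,0],[0.8,-84.5,10,0,0,0],[0.8,-84.5,40,0,0,0],[0.8,-84.5,75,0,0,0],[0.8,-84.5,90,0,0,0],[0.8,-84.5,95,0,0,0],[0.8,-84.5,97,0,0,0],[0.8,-84.5,97,0,0,0]]]' 40
python3 -m crank '[[[0,0,0.5,0,0,0],[0,0,1,0,0,0],[0,0,1.5,0,0,0],[0,0,2,0,0,0],[0,0,2.5,0,0,0],[0,0,2.5,0,0,0],[0,0,2.5,0,0,0],[0,0,2.5,0,0,0]]]' 40
```

```text
t: 6.0
eef_pos: [465.1, 7.3, 51.6]
eef_rot: [-0.0, 1.0, 0.0, 0.001]
ft_force: [0.4, -0.2, -5.6]
grip_width: 0.597
t: 6.8
eef_pos: [465.1, 7.3, 49.1]
eef_rot: [-0.0, 1.0, 0.0, 0.001]
ft_force: [-0.7, 0.3, -6.3]
grip_width: 0.598
```

```bash
python3 -m crank '[[[0,0,0.5,0,0,0],[0,0,0.8,0,0,0],[0,0,1.1,0,0,0],[0,0,1.4,0,0,0],[0,0,1.4,0,0,0],[0,0,1.4,0,0,0],[0,0,1.4,0,0,0],[0,0,1.4,0,0,0]]]' 40
python3 -m crank '[[[0,0,0,0,0,0],[0,0,0,0,0,0],[0,0,0,0,0,0],[0,0,0,0,0,0],[0,0,0,0,0,0],[0,0,-20,0,0,0],[0,0,-60,0,0,0],[0,0,-100,0,0,0]]]' 93
python3 w.py housing_mid 53 - "((465,7),38,64,80)" "((465,7),60,39,48)"
```

```text
t: 7.6
eef_pos: [465.2, 7.4, 48.5]
eef_rot: [-0.0, 1.0, 0.0, 0.001]
ft_force: [-5.2, 1.0, 11.7]
grip_width: 0.592
t: 8.4
eef_pos: [464.6, 7.4, 149.4]
eef_rot: [-0.0, 1.0, 0.0, -0.0]
ft_force: [1.3, -0.4, 0.2]
grip_width: 1.001
[467.55   7.17 155.32] [-0.  1. -0.  0.] [ 4.08 -0.09  6.62] 1.002014030079549
housing_mid 0.68 [463.74  10.86  53.  ] [249.1, 187.9]
((465, 7), 38, 64, 80) [ 465.8    8.2   28.4 1714.   466.     8.4   69. ]
((465, 7), 60, 39, 48) [ 465.8    8.4   42.  2333.   453.     8.3   42.7]
```

```bash
python3 -m crank '[[[-27,34,0,0,0,0],[-54,68,0,0,0,0],[-82,102,0,0,0,0],[-110,137,15,0,0,0],[-137,172,35,0,0,0],[-169,211,50,0,0,0],[-169,211,50,0,0,0],[-169,211,50,0,0,0]]]' 65
python3 w.py bearing_mid 6 w3 "((637,218),32,8,20)" "((637,218),32,4,20)"
```

```text
t: 9.3
eef_pos: [636.3, 218.6, 102.2]
eef_rot: [-0.001, 1.0, -0.001, 0.003]
ft_force: [-0.0, -0.4, -0.8]
grip_width: 0.701
[636.22 217.85 103.23] [-0.  1. -0.  0.] [ 0.5   0.49 -0.34] 0.7015749385562573
bearing_mid 0.84 [639.21 217.71   6.  ] [244.5, 191.1]
((637, 218), 32, 8, 20) [ 641.1  217.1   20.2 1192.   640.2  217.1   11.4]
((637, 218), 32, 4, 20) [ 641.1  217.1   20.2 1258.   639.9  217.2   11.3]
```

View pics/w3.png

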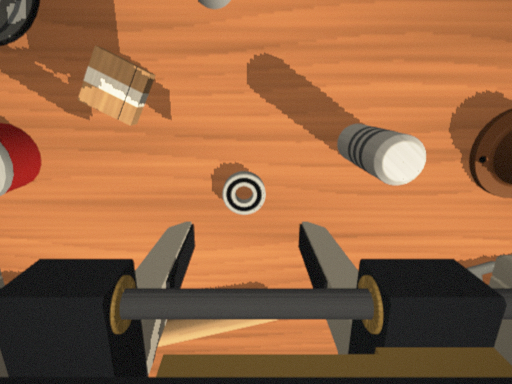

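```bash
python3 -m crank '[[[-5,-1,40,0,0,0],[-5,-1,75,0,0,0],[-5,-1,92,0,0,0],[-5,-1,96.5,0,0,0],[-5,-1,96.5,0,0,0],[-5,-1,96.5,0,0,0],[-5,-1,96.5,0,0,0],[-5,-1,96.5,0,0,0]]]' 65
```

```text
t: 10.2
eef_pos: [642.7, 216.5, 8.7]
eef_rot: [0.0, 1.0, -0.0, 0.005]
ft_force: [-0.4, 0.1, -0.0]
grip_width: 0.696
```

```bash
python3 -m crank '[[[1.5,0.5,2.5,0,0,0],[1.5,0.5,2.5,0,0,0],[1.5,0.5,2.5,0,0,0],[1.5,0.5,2.5,0,0,0],[1.5,0.5,2.5,0,0,0],[1.5,0.5,2.5,0,0,0],[1.5,0.5,2.5,0,0,0],[1.5,0.5,2.5,0,0,0]]]' 65
python3 -m crank '[[[0,0,0,0,0,0],[0,0,0,0,0,0],[0,0,0,0,0,0],[0,0,0,0,0,0],[0,0,0,0,0,0],[0,0,0,0,0,0],[0,0,0,0,0,0],[0,0,0,0,0,0]]]' 25
python3 -m crank '[[[0,0,-30,0,0,0],[0,0,-70,0,0,0],[0,0,-100,0,0,0],[0,0,-130,0,0,0],[30,-36,-130,0,0,0],[57,-70,-130,0,0,0],[57,-70,-130,0,0,0],[57,-70,-130,0,0,0]]]' 25
python3 - <<'E'
from h import *
s=robot.observe();print(s)
E
```

```text
t: 11.0
eef_pos: [641.2, 217.0, 6.2]
eef_rot: [-0.0, 1.0, -0.0, 0.005]
ft_force: [0.8, -0.4, -0.2]
grip_width: 0.695
t: 11.8
eef_pos: [641.2, 217.0, 6.1]
eef_rot: [-0.0, 1.0, -0.0, 0.005]
ft_force: [0.2, 0.5, 0.4]
grip_width: 0.415
t: 12.6
eef_pos: [583.0, 146.7, 136.1]
eef_rot: [0.001, 1.0, -0.0, 0.005]
ft_force: [-0.1, 1.3, -0.0]
grip_width: 0.413
{'t': 12.6, 'q': array([ 0.16993842,  0.52957004,  1.59726867, -0.00219187,  1.00440238,
       -1.39858949]), 'qd': array([ 0.01975674,  0.02279696, -0.04269634,  0.00186574,  0.00078658,
        0.00504707]), 'joint_torque': array([ -1.15374964, -58.42243552, -24.68851268,  -0.07602332,
         0.11040983,  -0.08726667]), 'eef_pos': array([582.9904798 , 146.69608194, 136.05803117]), 'eef_rot': array([ 5.50916468e-04,  9.99986023e-01, -3.31652407e-05,  5.25815610e-03]), 'ft_force': array([-0.10147733,  1.33646254, -0.0485528 ]), 'ft_torque': array([ 0.0119154 , -0.03514093, -0.00573842]), 'grip_width': 0.4131255561694645}
```

```bash
python3 -m crank '[[[40,-20,0,0,0.1,0],[80,-40,0,0,0.1,0],[117,-57,0,0,0.1,0],[117,-57,0,0,0.1,0],[117,-57,0,0,0.1,0],[117,-57,0,0,0.1,0],[117,-57,0,0,0.1,0],[117,-57,0,0,0.1,0]]]' 25
python3 w.py housing_mid 53 w4 "((465,7),38,64,80)" "((465,7),60,39,48)" "((466,90),24,120,155)"
```

```text
t: 13.4
eef_pos: [466.6, 90.2, 134.7]
eef_rot: [0.0, 1.0, -0.0, 0.0]
ft_force: [-0.1, -0.5, -0.9]
grip_width: 0.418
[466.43  90.12 134.7 ] [ 0.  1. -0.  0.] [ 0.88 -0.32 -1.01] 0.41769537699983333
housing_mid 0.59 [464.64   9.58  53.  ] [154.4, 191.4]
((465, 7), 38, 64, 80) [ 465.8    8.5   28.4 2019.   465.7    7.4   68.8]
((465, 7), 60, 39, 48) [ 465.6    8.5   42.1 2500.   453.3   19.1   42.8]
((466, 90), 24, 120, 155) [ 464.3   90.    23.5 3471.   464.2   90.7  139.8]
```

View pics/w4.png

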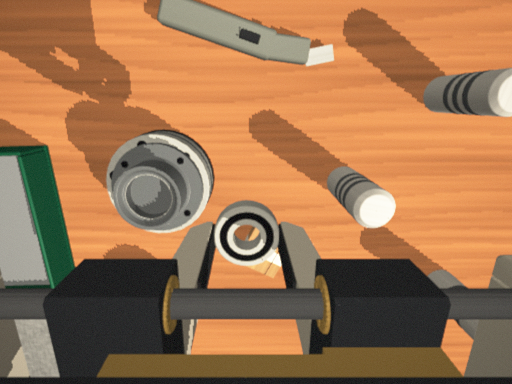

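Run:
```python
from h import *
p=vision.read_camera("wrist");P=cloud(p);s=robot.observe();print(s["eef_pos"])
for q in("bearing_mid","housing_mid"):
  for r in spotter.outline_of(p,q)[:2]:
    m=r["mask"]; ce=[float(v) for v in r["rect"]]; X=P[m&(p["z_map"]>0)]; print(q,round(r["conf"],2),ce,np.median(X,0).round(1),at_z(p,ce[:2],140).round(1))
    if q[0]=='b':
        X=X[(X[:,2]>132)&(X[:,2]<146)]; print(len(X),X.min(0).round(1),X.max(0).round(1),cv2.minEnclosingCircle(X[:,:2].astype(np.float32)))
        for lo in range(132,146,2): k=(X[:,2]>=lo)&(X[:,2]<lo+2);print(lo,k.sum(),X[k][:,:2].mean(0).round(1) if k.any() else '')
```

```text
[466.17360594  89.9823659  134.69572241]
bearing_mid 0.95 [247.2, 233.9, 60.9, 63.8] [464.2  91.3 139.7] [463.6  91.4 140. ]
2928 [445.6  71.6 132. ] [485.7 110.2 142.1] ((465.8532409667969, 91.09419250488281), 20.376768112182617)
132 97 [458.9  90.7]
134 116 [459.4  90.8]
136 114 [459.2  91.5]
138 1476 [465.8  91.2]
140 1124 [463.5  90.8]
142 1 [452.5 104.1]
144 0 
housing_mid 0.85 [157.4, 185.9, 87.5, 86.2] [459.8  12.7  54.5] [433.6  40.1 140. ]
```

```bash
python3 -m crank '[[[0.2,-42,0,0,0,0],[0.2,-82.6,0,0,0,0],[0.2,-82.6,0,0,0,0],[0.2,-82.6,30,0,0,0],[0.2,-82.6,45,0,0,0],[0.2,-82.6,54,0,0,0],[0.2,-82.6,58,0,0,0],[0.2,-82.6,58,0,0,0]]]' 25
python3 -m crank '[[[0,0,0.5,0,0,0],[0,0,1,0,0,0],[0,0,1.5,0,0,0],[0,0,2,0,0,0],[0,0,2.5,0,0,0],[0,0,2.5,0,0,0],[0,0,2.5,0,0,0],[0,0,2.5,0,0,0]]]' 25
```

```text
t: 14.45
eef_pos: [465.8, 7.5, 76.7]
eef_rot: [0.0, 1.0, -0.0, -0.0]
ft_force: [0.1, -0.1, -0.6]
grip_width: 0.42
t: 15.25
eef_pos: [465.8, 7.5, 74.3]
eef_rot: [0.0, 1.0, -0.0, -0.0]
ft_force: [0.8, 0.4, -0.4]
grip_width: 0.416
```

```bash
python3 -m crank '[[[0,0,0.4,0,0,0],[0,0,0.8,0,0,0],[0,0,1.2,0,0,0],[0,0,1.5,0,0,0],[0,0,1.8,0,0,0],[0,0,1.8,0,0,0],[0,0,1.8,0,0,0],[0,0,1.8,0,0,0]]]' 25
```

```text
t: 16.05
eef_pos: [465.8, 7.5, 72.5]
eef_rot: [0.0, 1.0, -0.0, -0.0]
ft_force: [-0.3, 1.1, -1.1]
grip_width: 0.42
```

```bash
python3 -m crank '[[[0,0,0.3,0,0,0],[0,0,0.6,0,0,0],[0,0,0.6,0,0,0],[0,0,0.6,0,0,0],[0,0,0.6,0,0,0],[0,0,0.6,0,0,0],[0,0,0.6,0,0,0],[0,0,0.6,0,0,0]]]' 25
python3 -m crank '[[[0,0,0,0,0,0],[0,0,0,0,0,0],[0,0,0,0,0,0],[0,0,0,0,0,0],[0,0,-5,0,0,0],[0,0,-30,0,0,0],[0,0,-60,0,0,0],[0,0,-60,0,0,0]]]' 65
python3 -m crank '[[[0,0,-10,0,0,0],[0,0,-15,0,0,0],[0,0,-15,0,0,0],[0,0,-15,0,0,0],[0,0,-15,0,0,0],[0,0,-15,0,0,0],[0,0,-15,0,0,0],[0,0,-15,0,0,0]]]' 65
python3 w.py bearing_mid 72 w5 "((466,8),23,74,90)" "((466,8),32,64,73)" "((466,8),60,39,48)"
```

```text
t: 16.85
eef_pos: [465.9, 7.5, 72.0]
eef_rot: [0.0, 1.0, -0.0, -0.0]
ft_force: [-2.5, 0.3, 6.1]
grip_width: 0.419
t: 17.65
eef_pos: [467.7, 7.4, 135.3]
eef_rot: [0.0, 1.0, -0.0, 0.003]
ft_force: [-0.3, -0.1, -0.3]
grip_width: 0.699
t: 18.45
eef_pos: [467.5, 7.4, 150.1]
eef_rot: [0.0, 1.0, -0.0, 0.003]
ft_force: [-0.8, -0.5, 0.5]
grip_width: 0.701
[467.53   7.43 150.15] [ 0.  1. -0.  0.] [-0.11  0.28 -0.05] 0.6976904992846719
bearing_mid 0.91 [467.3    8.43  72.  ] [246.5, 194.1]
((466, 8), 23, 74, 90) [ 465.6    8.5   20.2 1371.   464.8    8.5   77.2]
((466, 8), 32, 64, 73) [ 465.8    8.3   28.2 1494.   462.7    8.1   69.7]
((466, 8), 60, 39, 48) [ 465.7    8.5   42.1 2371.   453.4    8.4   42.7]
```

View pics/w5.png

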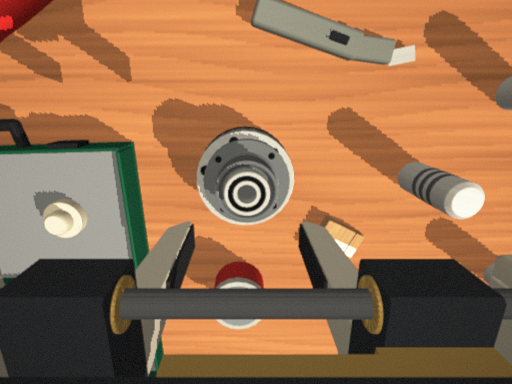

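```bash
python3 -m crank '[[[-8,-45,0,0,0,0],[-16,-90,0,0,0,0],[-25,-135,0,0,0,0],[-36,-186,10,0,-0.1,0],[-36,-186,15,0,0.05,0],[-36,-186,15,0,0.05,0],[-36,-186,15,0,0.05,0],[-36,-186,15,0,0.05,0]]]' 50
python3 w.py disc_39_mid 42 w6 "((504,-178),28,47,62)" "((504,-178),28,36,62)"
```

```text
t: 19.35
eef_pos: [503.5, -177.4, 135.8]
eef_rot: [-0.0, 1.0, -0.0, 0.0]
ft_force: [-0.0, 0.5, -0.4]
grip_width: 0.536
[ 503.59 -177.48  135.88] [-0.  1. -0.  0.] [ 0.06 -0.37  0.75] 0.5408507598025609
disc_39_mid 0.86 [ 503.08 -180.69   42.  ] [241.9, 189.0]
((504, -178), 28, 47, 62) [ 505.4 -179.1   12.1  550.   504.1 -179.    53.3]
((504, -178), 28, 36, 62) [ 505.5 -179.2   19.7 1342.   503.  -178.9   42.4]
```

View pics/w6.png

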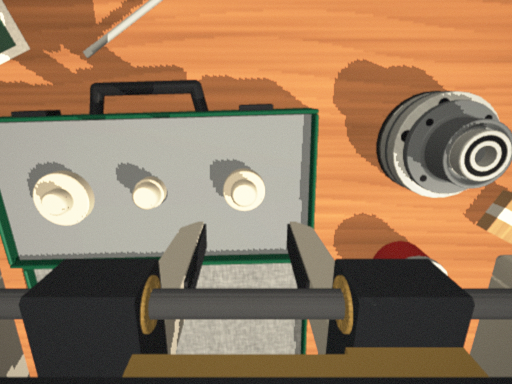

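```bash
python3 -m crank '[[[-1.8,-2.4,35,0,0,0],[-1.8,-2.4,65,0,0,0],[-1.8,-2.4,84,0,0,0],[-1.8,-2.4,90,0,0,0],[-1.8,-2.4,92,0,0,0],[-1.8,-2.4,92,0,0,0],[-1.8,-2.4,92,0,0,0],[-1.8,-2.4,92,0,0,0]]]' 50
```

```text
t: 20.25
eef_pos: [506.0, -180.3, 44.8]
eef_rot: [-0.0, 1.0, -0.001, 0.001]
ft_force: [-0.5, -0.2, -0.1]
grip_width: 0.535
```

```bash
python3 -m crank '[[[0.6,0.2,1.2,0,0,0],[0.6,0.2,1.2,0,0,0],[0.6,0.2,1.2,0,0,0],[0.6,0.2,1.2,0,0,0],[0.6,0.2,1.2,0,0,0],[0.6,0.2,1.2,0,0,0],[0.6,0.2,1.2,0,0,0],[0.6,0.2,1.2,0,0,0]]]' 50
python3 -m crank '[[[0,0,0,0,0,0],[0,0,0,0,0,0],[0,0,0,0,0,0],[0,0,0,0,0,0],[0,0,0,0,0,0],[0,0,0,0,0,0],[0,0,0,0,0,0],[0,0,0,0,0,0]]]' 12
python3 -m crank '[[[0,0,-10,0,0,0],[0,0,-30,0,0,0],[0,0,-60,0,0,0],[0,0,-95,0,0,0],[18,35,-95,0,0,0],[33,75,-95,0,0,0],[40,100,-95,0,0,0],[40,100,-95,0,0,0]]]' 12
python3 -m crank '[[[0,0,0,0,0,0],[0,0,0,0,0,0],[0,0,0,0,0,0],[0,0,0,0,0,0],[0,0,0,0,0,0],[0,0,0,0,0,0],[0,0,0,0,0,0],[0,0,0,0,0,0]]]' 12
python3 - <<'E'
from h import *
p=vision.read_camera("wrist");cv2.imwrite("pics/w7.png",p["image"]);P=cloud(p);s=robot.observe();print(s["eef_pos"],s["eef_rot"],s["grip_width"]);e=s["eef_pos"]
for r in spotter.outline_of(p,"disc_39_mid")[:2]:
    X=P[r["mask"]&(p["z_map"]>0)]; X=X[(np.abs(X[:,2]-e[2])<16)]
    if len(X)>9:
        print(r["conf"],len(X),X.min(0).round(1),X.max(0).round(1),cv2.minEnclosingCircle(X[:,:2].astype(np.float32)))
        F=X[X[:,2]<e[2]+1.5]; print(len(F),cv2.minEnclosingCircle(F[:,:2].astype(np.float32)),np.linalg.lstsq(np.c_[F,][:,:2]*0+np.c_[F[:,0]-F[:,0].mean(),F[:,1]-F[:,1].mean()],F[:,2]-F[:,2].mean(),rcond=None)[0])
print(circ(P,(466,8),23,74,90),circ(P,(466,8),32,64,73))
E
```

```text
t: 21.05
eef_pos: [505.4, -180.1, 43.6]
eef_rot: [-0.0, 1.0, -0.001, 0.001]
ft_force: [0.4, -0.1, 0.7]
grip_width: 0.542
t: 21.85
eef_pos: [505.4, -180.1, 43.6]
eef_rot: [-0.0, 1.0, -0.001, 0.001]
ft_force: [0.3, 0.3, 0.1]
grip_width: 0.243
t: 22.65
eef_pos: [464.1, -77.7, 139.1]
eef_rot: [-0.002, 1.0, -0.0, 0.001]
ft_force: [0.7, -0.3, -0.8]
grip_width: 0.241
t: 23.45
eef_pos: [464.1, -77.8, 139.1]
eef_rot: [-0.002, 1.0, -0.0, 0.001]
ft_force: [-0.3, 0.3, -0.9]
grip_width: 0.244
[464.13953047 -77.74772142 139.12379584] [-1.56183191e-03  9.99998223e-01 -4.62201387e-04  9.49640307e-04] 0.2444948982773004
0.79 2438 [444.3 -95.6 125.4] [483.8 -58.4 150.9] ((464.062255859375, -76.88406372070312), 19.947345733642578)
1184 ((464.062255859375, -76.88406372070312), 19.947345733642578) [0.0889692 0.0001791]
[ 465.3    8.3   20.4 1525.   464.6    8.    77.2] [ 465.7    8.6   28.5 1663.   462.2    5.3   69.7]
```

View pics/w7.png

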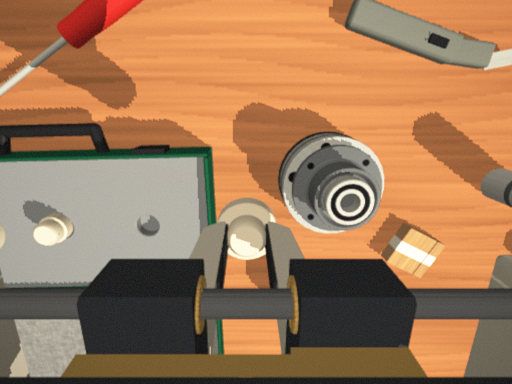

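```bash
python3 -m crank '[[[-1.3,42,0,0,0,0],[-1.3,85.3,0,0,0,0],[-1.3,85.3,0,0,0,0],[-1.3,85.3,15,0,0,0],[-1.3,85.3,28,0,0,0],[-1.3,85.3,36,0,0,0],[-1.3,85.3,39,0,0,0],[-1.3,85.3,39,0,0,0]]]' 12
python3 -m crank '[[[0,0,1.5,0,0,0],[0,0,3,0,0,0],[0,0,4.5,0,0,0],[0,0,5.5,0,0,0],[0,0,6,0,0,0],[0,0,6,0,0,0],[0,0,6,0,0,0],[0,0,6,0,0,0]]]' 12
```

```text
t: 24.35
eef_pos: [465.2, 7.3, 99.9]
eef_rot: [-0.001, 1.0, -0.0, 0.001]
ft_force: [-0.0, 0.6, -0.5]
grip_width: 0.247
t: 25.15
eef_pos: [465.2, 7.3, 94.0]
eef_rot: [-0.001, 1.0, -0.0, 0.001]
ft_force: [0.3, 0.3, 0.5]
grip_width: 0.243
```

Pilot is in the bore with no force. I'll lower it to seat.

```bash
python3 -m crank '[[[0,0,0.6,0,0,0],[0,0,1.2,0,0,0],[0,0,1.8,0,0,0],[0,0,2.3,0,0,0],[0,0,2.6,0,0,0],[0,0,2.6,0,0,0],[0,0,2.6,0,0,0],[0,0,2.6,0,0,0]]]' 12
python3 -m crank '[[[0,0,0,0,0,0],[0,0,0,0,0,0],[0,0,0,0,0,0],[0,0,0,0,0,0],[0,0,-5,0,0,0],[0,0,-30,0,0,0],[0,0,-70,0,0,0],[0,0,-70,0,0,0]]]' 45
python3 -m crank '[[[0,0,0,0,0,0],[0,0,0,0,0,0],[0,0,0,0,0,0],[0,0,0,0,0,0],[0,0,0,0,0,0],[0,0,0,0,0,0],[0,0,0,0,0,0],[0,0,0,0,0,0]]]' 45
python3 w.py disc_39_mid 90 w8 "((466,8),24,84,93)" "((466,8),18,97,110)" "((466,8),32,64,73)"
```

```text
t: 25.95
eef_pos: [465.2, 7.3, 91.5]
eef_rot: [-0.001, 1.0, -0.0, 0.001]
ft_force: [-0.8, 0.1, 5.3]
grip_width: 0.247
t: 26.75
eef_pos: [467.4, 7.2, 165.7]
eef_rot: [-0.001, 1.0, -0.001, 0.004]
ft_force: [1.2, 0.1, -1.0]
grip_width: 0.486
t: 27.55
eef_pos: [467.4, 7.2, 165.7]
eef_rot: [-0.001, 1.0, -0.001, 0.004]
ft_force: [1.0, 0.6, -1.1]
grip_width: 0.483
[467.39   7.16 165.72] [-0.  1. -0.  0.] [ 0.23 -0.75 -0.93] 0.48687425964797804
((466, 8), 24, 84, 93) [465.4   8.5  19.7 883.  461.9   8.3  89.6]
((466, 8), 18, 97, 110) [465.3   8.2  12.2 618.  464.2   8.2 101.3]
((466, 8), 32, 64, 73) [ 465.8    8.5   28.2 1114.   458.4    8.2   69.8]
```

View pics/w8.png

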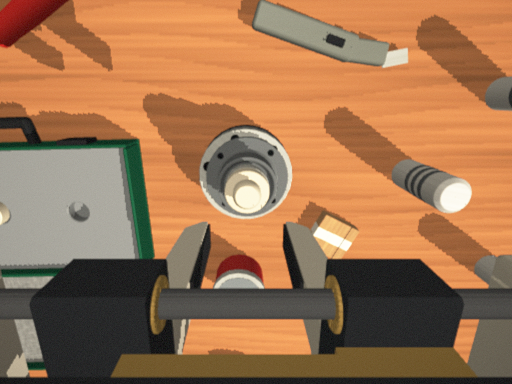

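```bash
python3 -m crank '[[[0,45,0,0,0.08,0],[0,90,0,0,0.08,0],[0,135,0,0,0.08,0],[0,180,0,0,0.08,0],[-2,185,0,0,0.08,0],[-2,185,0,0,0.08,0],[-2,185,0,0,0.08,0],[-2,185,0,0,0.08,0]]]' 65
python3 w.py sleeve_mid 42.5 - "((469,192),30,76,95)"
```

```text
t: 28.45
eef_pos: [468.9, 191.0, 165.5]
eef_rot: [-0.001, 1.0, -0.001, 0.0]
ft_force: [0.3, -0.1, -0.2]
grip_width: 0.699
[468.95 191.02 165.5 ] [-0.  1. -0.  0.] [ 0.48  0.18 -0.18] 0.700330988729077
sleeve_mid 0.97 [382.15 280.92  42.5 ] [341.8, 92.1]
sleeve_mid 0.69 [471.34 193.78  42.5 ] [248.4, 183.4]
((469, 192), 30, 76, 95) [ 470.4  193.4   17.1 1089.   468.8  193.5   84.1]
```

```bash
python3 -m crank '[[[-1.4,1.7,40,0,0,0],[-1.4,1.7,70,0,0,0],[-1.4,1.7,95,0,0,0],[-1.4,1.7,112,0,0,0],[-1.4,1.7,119,0,0,0],[-1.4,1.7,119,0,0,0],[-1.4,1.7,119,0,0,0],[-1.4,1.7,119,0,0,0]]]' 65
python3 - <<'E'
from h import *
s=robot.observe();print(s["eef_pos"],s["eef_rot"].round(4))
E
```

```text
t: 29.35
eef_pos: [471.0, 192.8, 47.5]
eef_rot: [-0.001, 1.0, -0.001, 0.001]
ft_force: [0.5, 0.1, 0.9]
grip_width: 0.702
[471.00746238 192.77717833  47.49338355] [-6.e-04  1.e+00 -6.e-04  9.e-04]
```

```bash
python3 -m crank '[[[0.5,0,0,0,0,0],[0.5,0,0,0,0,0],[0.5,0,0,0,0,0],[0.5,0,0,0,0,0],[0.5,0,0,0,0,0],[0.5,0,0,0,0,0],[0.5,0,0,0,0,0],[0.5,0,0,0,0,0]]]' 20
python3 -m crank '[[[0,0,-20,0,0,0],[0,0,-50,0,0,0],[0,0,-90,0,0,0],[0,0,-125,0,0,0],[2,-40,-125,0,0,0],[4,-75,-125,0,0,0],[5,-100,-125,0,0,0],[5,-100,-125,0,0,0]]]' 20
python3 -m crank '[[[0,0,0,0,0,0],[0,0,0,0,0,0],[0,0,0,0,0,0],[0,0,0,0,0,0],[0,0,0,0,0,0],[0,0,0,0,0,0],[0,0,0,0,0,0],[0,0,0,0,0,0]]]' 20
python3 - <<'E'
from h import *
p=vision.read_camera("wrist");cv2.imwrite("pics/w9.png",p["image"]);P=cloud(p);s=robot.observe();e=s["eef_pos"];print(e,s["eef_rot"].round(4),s["grip_width"])
for r in spotter.outline_of(p,"sleeve_mid")[:3]:
    X=P[r["mask"]&(p["z_map"]>0)]
    print(r["conf"],r["rect"],np.median(X,0).round(1))
    T=X[np.abs(X[:,2]-(e[2]+37.5))<5]
    if len(T)>9: print(len(T),T.min(0),T.max(0),cv2.minEnclosingCircle(T[:,:2].astype(np.float32)))
print(circ(P,(466,8),24,84,93),circ(P,(466,8),18,97,110),circ(P,(466,8),32,64,73))
E
```

```text
t: 30.15
eef_pos: [470.5, 192.8, 47.5]
eef_rot: [-0.001, 1.0, -0.001, 0.001]
ft_force: [-0.2, 0.7, 1.4]
grip_width: 0.359
t: 30.95
eef_pos: [465.1, 90.7, 172.5]
eef_rot: [0.001, 1.0, -0.001, 0.001]
ft_force: [-0.2, 0.3, -1.3]
grip_width: 0.36
t: 31.75
eef_pos: [465.1, 90.8, 172.5]
eef_rot: [0.001, 1.0, -0.001, 0.001]
ft_force: [-0.3, 0.1, -1.4]
grip_width: 0.361
[465.06527358  90.77343512 172.52668271] [ 6.e-04  1.e+00 -8.e-04  7.e-04] 0.35861819983862697
0.88 [436.0, 272.9, 57.6, 33.5] [580.  310.2  36.4]
0.69 [245.9, 236.4, 65.5, 104.7] [455.   91.6 206.9]
2958 [447.82921935  75.16344798 205.02836024] [479.8453266  108.53334393 211.5835862 ] ((464.5546569824219, 91.79548645019531), 17.07128143310547)
0.63 [450.1, 94.6, 91.1, 44.0] [381.8 269.6  72.8]
[465.2   8.1  20.  846.  461.8  11.5  89.5] [465.3   8.4  12.2 593.  464.3   9.4 101.3] [ 465.9    8.6   28.4 1008.   458.4   15.7   69.6]
```

View pics/w9.png

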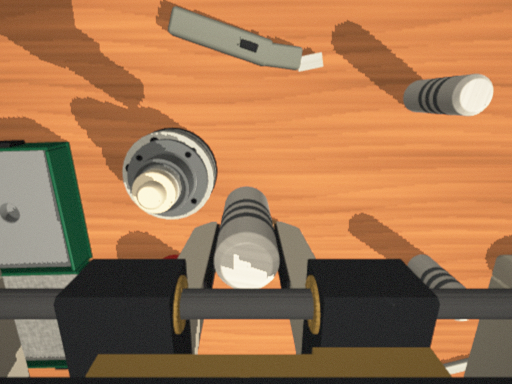

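```bash
python3 -m crank '[[[-0.7,-42,0,0,0,0],[-0.7,-83.4,0,0,0,0],[-0.7,-83.4,0,0,0,0],[-0.7,-83.4,8,0,0,0],[-0.7,-83.4,15,0,0,0],[-0.7,-83.4,18,0,0,0],[-0.7,-83.4,18,0,0,0],[-0.7,-83.4,18,0,0,0]]]' 20
python3 -m crank '[[[0,0,1.5,0,0,0],[0,0,3,0,0,0],[0,0,4.5,0,0,0],[0,0,6,0,0,0],[0,0,7.5,0,0,0],[0,0,9,0,0,0],[0,0,9,0,0,0],[0,0,9,0,0,0]]]' 20
```

```text
t: 32.65
eef_pos: [465.7, 7.8, 154.6]
eef_rot: [0.0, 1.0, -0.001, 0.001]
ft_force: [-0.3, -0.1, -0.7]
grip_width: 0.36
t: 33.45
eef_pos: [465.7, 7.8, 145.6]
eef_rot: [0.0, 1.0, -0.001, 0.001]
ft_force: [0.1, -0.3, -0.8]
grip_width: 0.358
```

It's over the boss with no contact, so I'll keep going down to the seat.

```bash
python3 -m crank '[[[0,-0.4,1.5,0,0,0],[0,-0.4,3,0,0,0],[0,-0.4,4.5,0,0,0],[0,-0.4,6,0,0,0],[0,-0.4,7,0,0,0],[0,-0.4,7.5,0,0,0],[0,-0.4,7.5,0,0,0],[0,-0.4,7.5,0,0,0]]]' 20
python3 -m crank '[[[0,0,0.3,0,0,0],[0,0,0.6,0,0,0],[0,0,0.8,0,0,0],[0,0,0.8,0,0,0],[0,0,0.8,0,0,0],[0,0,0.8,0,0,0],[0,0,0.8,0,0,0],[0,0,0.8,0,0,0]]]' 20
```

```text
t: 34.25
eef_pos: [465.8, 7.4, 138.1]
eef_rot: [0.0, 1.0, -0.001, 0.001]
ft_force: [-0.4, 0.5, -2.2]
grip_width: 0.362
t: 35.05
eef_pos: [465.9, 7.4, 137.5]
eef_rot: [0.0, 1.0, -0.001, 0.001]
ft_force: [0.0, 0.2, 4.1]
grip_width: 0.364
```

Contact came at the expected seat height. Next I release, back off straight up and verify.

```bash
python3 -m crank '[[[0,0,0,0,0,0],[0,0,0,0,0,0],[0,0,0,0,0,0],[0,0,0,0,0,0],[0,0,0,0,0,0],[0,0,-20,0,0,0],[0,0,-60,0,0,0],[0,0,-90,0,0,0]]]' 70
python3 -m crank '[[[0,40,0,0,0,0],[0,85,0,0,0,0],[0,100,0,0,0,0],[0,100,0,0,0,0],[0,100,0,0,0,0],[0,100,0,0,0,0],[0,100,0,0,0,0],[0,100,0,0,0,0]]]' 70
python3 - <<'E'
from h import *
for n in("wrist","scene","top"):
    p=vision.read_camera(n);P=cloud(p)
    if n=="wrist":cv2.imwrite("pics/w10.png",p["image"])
    if n=="scene":cv2.imwrite("pics/s10.png",cv2.resize(p["image"][100:230,180:340],None,fx=4,fy=4,interpolation=cv2.INTER_CUBIC))
    for k,a in {'slv':((466,8),25,165,185),'housing top':((466,8),34,64,73),'housing flange':((466,8),60,39,48),'block':((466,8),60,30,37)}.items(): print(n,k,circ(P,*a))
print(robot.observe()["eef_pos"])
E
```

```text
t: 35.85
eef_pos: [465.8, 7.5, 229.2]
eef_rot: [0.0, 1.0, -0.001, 0.001]
ft_force: [0.4, 0.4, 0.6]
grip_width: 0.751
t: 36.65
eef_pos: [465.9, 106.9, 229.0]
eef_rot: [0.001, 1.0, -0.001, 0.001]
ft_force: [0.4, 0.4, 0.2]
grip_width: 0.752
wrist slv [ 465.5    8.5   17.2 1391.   463.9   10.6  174.1]
wrist housing top [465.8   8.5  28.1 699.  458.7  16.5  69.6]
wrist housing flange [ 465.9    8.5   42.2 1482.   456.3   18.7   42.8]
wrist block [465.4   7.3  49.  931.  450.7  14.6  34.6]
scene slv [464.9  11.1  19.   91.  467.4  11.3 174.1]
scene housing top [466.6   8.3  29.4  84.  472.9  16.5  68.8]
scene housing flange [469.2  11.4  46.7 183.  473.   22.5  43.1]
scene block [466.7   7.1  50.5 105.  479.9  21.3  34.5]
top slv [ 4.635e+02  5.700e+00  1.640e+01  5.400e+01  4.620e+02 -1.000e-01
  1.744e+02]
top housing top [456.8  -3.2  24.4  49.  451.4  -6.4  68.3]
top housing flange [461.3   1.4  44.1 136.  454.4 -14.8  42.3]
top block [462.3   1.   48.   94.  454.9 -22.   34.3]
[465.89036438 107.22763201 229.02812401]
```

View pics/w10.png

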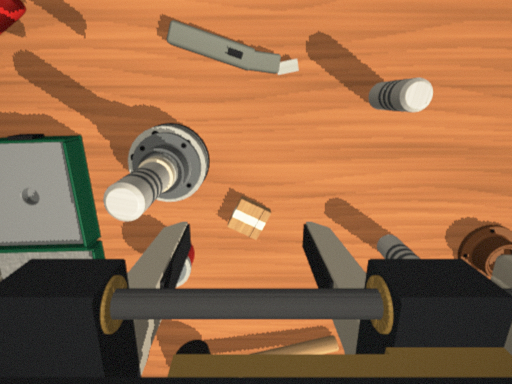

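View pics/s10.png

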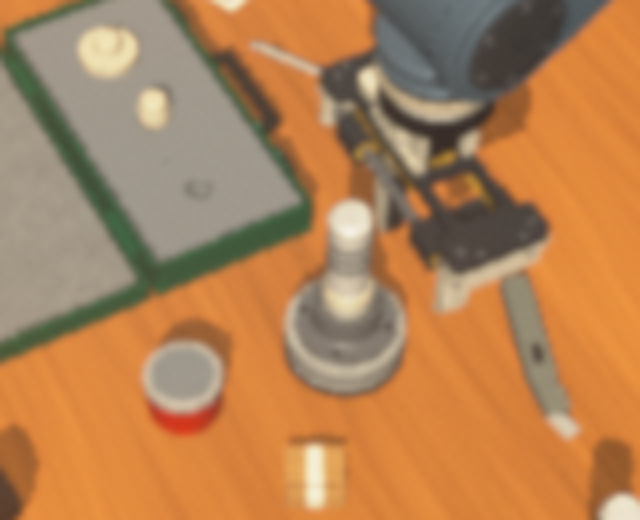

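The sleeve top is at 174.1 mm (expected 175) and centred on the stack. The other two discs are still in the case, and the gripper is clear.

```bash
python3 -c "
from workcell import hand_in; print(hand_in())"
```

```text
the job is handed in; nothing more can be done
None
```

I built the stack in the required order and handed the job in at about 37 s of the 104 s allowed. The hand-in gave no verdict. The order was housing on the block, bearing in its mouth, 39 mm disc with its pilot in the bore, then the right-most sleeve over the boss.

- **Wrist camera, last checks:** housing, bearing, disc and sleeve axes agree within about 0.5 mm, and the stack is about 1.3 mm off the block's middle. The top faces read 0.4–1.4 mm below their expected heights. Each part met its seat at the expected height with light contact, 12 N or less.
- **Other two discs and gripper:** the 28 and 52 mm discs still look in place in the case picture. The gripper is open and about 100 mm clear of the stack.
- **What disagreed:** the final scene and top camera centres were off by up to about 12 mm. In those views much of the stack was hidden, so I relied on the wrist camera. The wrist camera's y also reads about 1 mm high against the arm near the stack, but the same offset applies to every part.
- **Not checked directly:** I judged that everything was upright from the seat heights and the pictures, and did not measure tilt separately.

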